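# Set the iris of a light base to the large dot, then press the lamp switch

## Robot

A 6-joint arm with a two-finger parallel gripper is mounted at the origin on the work surface. World frame = base frame: x ahead of the robot, y to its left, z up, the work surface at z = 0. Lengths are in mm, angles in rad, forces in N, time in s.
With the tool pointing down it reaches from about 425 to 1125 mm from the base axis. Payload 14.9 kg.
Tool frame: the origin (TCP) lies at the very end of the fingers, on their centre line; the grasp point (between the pads) lies 19 mm behind it; z points along the fingers, y is the direction in which the jaws open and shut (so a half turn about z gives the same grasp; the last joint's range is limited). The gripper opens to 91 mm and grips with 3 to 60 N. Pads are 32 mm wide; open, the fingers measure 118 mm over their backs; the gripper's body (76 mm by 178 mm) begins 60 mm behind the grasp point.
Start: joints at [1.148, 0.379, 1.734, -0, 1.028, -0.033], TCP at [266.011, 647.5, 213.932] pointing down, gripper open.
Joint ranges: [-2.77, 2.77], [-0.74, 2.19], [0, 2.66], [-1.06, 4.2], [0.31, 2.87], [-3.08, 3.08]. Speed limits (rad/s): [1.89, 1.89, 2.39, 3.14, 3.14, 3.14].

## Interface

Orientations are given as a 3x3 rotation matrix whose columns are the frame's x, y, z axes.
In Python, from workcell import * gives the robot as it stands. The module is installed in compiled form; this text tells all that it offers.
- The arm moves only by the shell command python3 -m crank 'ROWS' [FORCE]. ROWS is JSON, a list that holds one entry, the list of rows, each a list of 7 numbers: the shift along the world's x, y, z in m, then the turn, a rotation vector about the world's x, y, z in rad, then the opening, from 0 (shut) to 1 (fully open). In form: [[[tx, ty, tz, rx, ry, rz, gripper], ...]]. A call has 1 to 12 rows; each row is the pose to reach, as a shift and turn from the pose commanded when the call began; what a row does not reach only later rows make up. A row lasts 1/8 s, in which the tool goes at most 62.5 mm and 10.7 degrees, less where a joint would pass 70% of its speed; a pose out of reach is approached as far as the arm can. A call with a gripper value outside its range is refused whole. The fingers move at their own pace and stop on an object; FORCE is the grip in N (left out, the last holds). Time passes only in rows, so rows that repeat a pose let the fingers close. It gives the time, the measured TCP pose, the force and the opening at its end, in the units of the state.
- state(): the state, without advancing time (a new reading comes with each control period).
- camera(name): name is "side" or "top" or "wrist"; returns the picture (384x512x3 uint8, red, green, blue); there is no depth.
- camera_info(name): a dict with "fx", "fy", "cx", "cy" (pixels), "origin" and "attitude" of the camera in the world. Camera axes: x right, y up, looking along -z (the intrinsics and any distortion apply to the point x, -y, -z); pixel columns grow to the right and rows downward; lengths in mm; the calibration is good to about 2 mm. A picture is of the moment at which its call begins: read the wrist's pose just before it. camera_info takes no time and is no camera call; for the wrist camera it gives the pose at the moment of the call.
- hand_in(): hands the job in, once; it reports no verdict.
Trained networks look in the newest picture that a camera, given by its name, has taken for a name from the list of things; names that differ only in an ending like _2 or _b are one class to them, and where a whole thing is asked for, a point or a joint stands for the part that bears it (a point fixed in the world has none). Each returns a list of dicts, best first, with "confidence" (0 to 1); they miss things now and then, are a little off and sometimes report something else, mostly with a low value. They report only what shows in the picture. A call takes as long as a camera call. They do not tell look-alikes from the thing itself.
- boxes_of(camera, query): "bbox" ([left, top, width, height] in pixels, round what is visible of it).
The state is a dict: "time": time; "q": joint angles; "joint_vel": joint speeds; "tau": joint torques, N m; "tcp_pos": TCP position; "tool_rot": TCP orientation; "wrist_force": force on the tool from outside, world axes, zero at the start; "ft_torque": the same for the moment, N m; "grip_width": opening from 0.0 (shut) to 1.0 (fully open).
Only numpy, scipy, OpenCV 4.12 (cv2) and the standard library are available. Lean on these libraries where they do the work, as an engineer would, in place of code of your own. Each camera call takes 0.05 s, during which the arm holds its last target.

## Task

Get the light base ready for looking at the dish: gently push the steel lever peg around its arc until the lever's pointer stands at the one large dot of the scale, and only then press the lamp switch fully down and let it come up again. Push and press with the fingertips only, without pinching the peg, leave the pointer at the large dot, and leave the dish, tip box, tube rack and bottle where they stand.

Things in the scene. Friction and masses are not known exactly. Their poses are not given: they have to be found in the camera images.
- lamp: Light base, fixed: white round housing, 250 mm diameter, 45 mm high; on its rim a flat aluminium scale collar (radius 99 to 125 mm, top 49 mm above the bench), in the middle a white window (radius 58 mm, top at 51 mm). Position and yaw differ each time. Origin: centre of its underside, on the vertical axis of the iris ring; z up; its -x direction points to the middle of the scale
- iris (a joint): Angle in rad of the iris ring, black (radius 62 to 88 mm, top 58 mm above the bench), about the lamp's vertical axis: 0 with its lever along the lamp's own -x, positive anticlockwise from above, stops at -1.15 and 1.15. Starts within 0.2 of 0. It turns stiffly (about 2.5 N at the peg) and stays where it is left
- peg_top (a point): Centre of the top of the upright steel lever peg: 12 mm diameter, 95 mm from the lamp's axis, its top 95 mm above the bench, standing 37 mm above a flat lever bar (12 mm wide, top 58 mm above the bench) that sticks out of the ring and ends in a 4 mm wide pointer, tip 108 mm from the axis
- pointer (a point): Point straight ahead of the lever's pointer, 115 mm from the lamp's axis (7 mm beyond the pointer's tip), 58 mm above the bench; it turns with the ring. The pointer stands at a dot when this point is over the dot's centre
- big_dot: Large dot of the scale: black disc, 18 mm diameter, 1 mm thick, on the collar, centre 115 mm from the lamp's axis; fixed. Origin: centre of its underside. The scale has four black dots, at ring angles -0.95, -0.52, 0.52 and 0.95 rad: this one and three small ones (under 6 mm). Which of the four places the large one has differs each time
- switch_top (a point): Centre of the top of the lamp switch: a round white push button 32 mm in diameter on a grey box (85 x 75 x 28 mm, fixed to the bench) to the left or the right of the lamp. It is pressed straight down against a spring
- switch (a joint): How far the switch button is pressed, in m: 0 up, 0.006 fully down (takes about 5 N); it springs back when released
- dish: Translucent covered dish, 86 mm in diameter and 15 mm high, loose on the lamp's window; to be left alone. Origin: centre of its underside
- tip_box: Purple box with a clear lid, 85 x 120 x 67 mm, loose on the bench on the other side of the lamp from the switch; to be left alone. Origin: centre of its underside
- tube_rack: Blue rack, 70 x 150 mm, with five white capped tubes, 112 mm high over the caps, loose on the bench to the far right; to be left alone. Origin: centre of its underside
- bottle: Translucent bottle with a white cap and label, 60 mm in diameter and 110 mm high, loose on the bench to the far left; to be left alone. Origin: centre of its underside
Not all that is in view belongs to the job. What is shaped like the part that bears switch_top but green or orange is not meant.

How it is judged (in metres and radians):
On the way, in this order (a step that is already met when the one before it is completed fails the run):
1. the pointer stands at the large dot and the ring is at rest (horizontal distance between pointer and big_dot below 0.005 m and velocity of joint iris between -0.03 and 0.03 rad/s), for 0.2 s.
2. the lamp switch is pressed fully down (value of joint switch above 0.0045 m), for 0.05 s.
At the end, for the whole second after the job is handed in: Pointer point within 5 mm horizontally of the large dot's centre, ring at rest; switch pressed at least 4.5 mm after that and up again (under 1.5 mm); dish, tip box, tube rack and bottle upright, within 12 mm of where they were (all of step 1 and value of joint switch below 0.0015 m and distance of each of tip_box, tube_rack, bottle, dish from where it was at the start of the episode below 0.012 m and angle between each of tip_box, tube_rack, bottle, dish's own z axis and vertical below 0.1 rad); the robot touches nothing.
It fails at once if the switch is pressed (over 3 mm) while the pointer is not at the large dot (value of joint switch above 0.003 m and not (horizontal distance between pointer and big_dot below 0.005 m)).
It fails at once if the lever is pinched or pushed roughly (over 30 N between the fingers and the ring with its lever) (contact force between the fingers and iris above 30 N).
It fails at once if the dish, tip box, tube rack or bottle is pushed away or lifted (moved over 12 mm) (distance of any of tip_box, tube_rack, bottle, dish from where it was at the start of the episode above 0.012 m).
It also fails if it takes over 51 s, if anything falls off the work surface, if the arm or the gripper's body presses on something with over 40 N, if the wrist force passes 120 N, or if a joint passes its speed limit or range.

## Working session

There is one attempt and no reset: what is moved stays moved. The work goes in short steps, Python scripts to look and compute and a shell command to move; the robot and the scene stay as the last step left them, time stands still between calls to the robot, and variables do not carry over. Pictures are saved under pics/ and viewed, and the job is handed in when it is done.

```bash
mkdir -p pics
python3 - <<'E'
from workcell import *
import cv2,numpy as np
s=state(); print(s['time'],s['tcp_pos'],s['tool_rot'],s['grip_width'])
for n in ("side","top","wrist"):
    im=camera(n); cv2.imwrite(f"pics/{n}0.png",im[:,:,::-1]); print(n,camera_info(n))
    for q in ("lamp","iris","peg_top","big_dot","switch_top","dish"):
        print(q,[(d['bbox'],round(d['confidence'],2)) for d in boxes_of(n,q)][:4])
E
```

```text
0.0 [265.8338864  647.13323546 213.27977657] [[-9.24989295e-01  3.79992884e-01 -4.60763005e-04]
 [ 3.79993161e-01  9.24988747e-01 -1.00789994e-03]
 [ 4.32057889e-05 -1.10738345e-03 -9.99999386e-01]] 0.9997235425104888
side {'fx': 397.8014277081574, 'fy': 397.8014277081574, 'cx': 255.49848772532442, 'cy': 191.12446550942894, 'origin': array([ -19.18156525, -774.348494  ,  984.87446679]), 'attitude': array([[ 0.80721963,  0.41784285, -0.41689785],
       [-0.59025051,  0.57036955, -0.57121179],
       [-0.00089092,  0.70716755,  0.70704545]])}
lamp [([222.6, 156.2, 76.3, 59.9], 0.64)]
iris [([235.3, 164.5, 48.9, 37.0], 0.83)]
peg_top [([239.8, 159.3, 48.6, 41.0], 0.56)]
big_dot [([225.9, 159.5, 73.1, 58.0], 0.27)]
switch_top [([239.9, 260.2, 13.8, 6.3], 0.54), ([244.3, 309.9, 13.7, 13.3], 0.51), ([299.7, 247.1, 11.5, 9.0], 0.44)]
dish [([252.8, 169.9, 21.5, 22.0], 0.92)]
top {'fx': 433.92426781756893, 'fy': 433.92426781756893, 'cx': 248.59590597197712, 'cy': 197.9439770517658, 'origin': array([ 370.25369012,  -61.1431837 , 1258.45146944]), 'attitude': array([[ 0.00236489,  0.99124879, -0.13198574],
       [-0.9999717 ,  0.00140159, -0.00739094],
       [-0.00714127,  0.13199949,  0.99122406]])}
lamp [([185.2, 139.3, 84.2, 84.9], 0.75)]
iris [([195.7, 152.0, 62.5, 57.6], 0.97)]
peg_top [([195.6, 148.7, 62.6, 63.9], 0.83)]
big_dot []
switch_top [([360.1, 290.8, 7.4, 10.0], 0.67), ([310.1, 261.7, 10.3, 11.1], 0.56)]
dish [([212.0, 157.6, 28.3, 36.3], 0.7)]
wrist {'fx': 302.7521469322743, 'fy': 302.7521469322743, 'cx': 259.62291342932787, 'cy': 190.28546940483687, 'origin': array([188.3536607 , 680.85044651, 384.54641845]), 'attitude': array([[ 3.81078292e-01, -8.83679293e-01, -2.71827597e-01],
       [ 9.24542707e-01,  3.64125922e-01,  1.12397045e-01],
       [-3.43466543e-04, -2.94148297e-01,  9.55759730e-01]])}
lamp []
iris []
peg_top []
big_dot []
switch_top []
dish []
```

Run:
```python
import cv2
t=cv2.imread("pics/top0.png"); cv2.imwrite("pics/top0b.png",cv2.resize(t,(800,600),interpolation=cv2.INTER_CUBIC))
c=t[130:235,170:290]; cv2.imwrite("pics/top0c.png",cv2.resize(c,None,fx=5.7,fy=5.7,interpolation=cv2.INTER_CUBIC))
t=cv2.imread("pics/side0.png"); cv2.imwrite("pics/side0b.png",cv2.resize(t,(800,600),interpolation=cv2.INTER_CUBIC))
```

```text
(no output)
```

View pics/top0b.png

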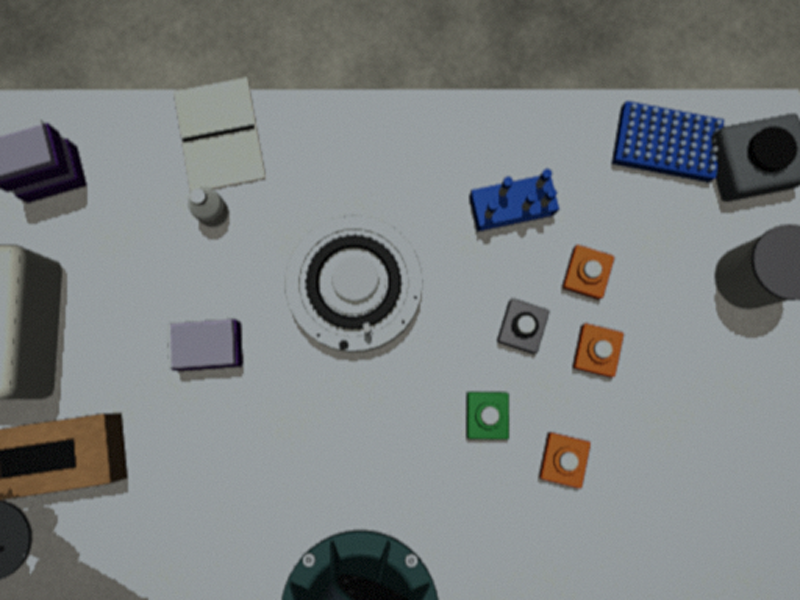

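View pics/top0c.png

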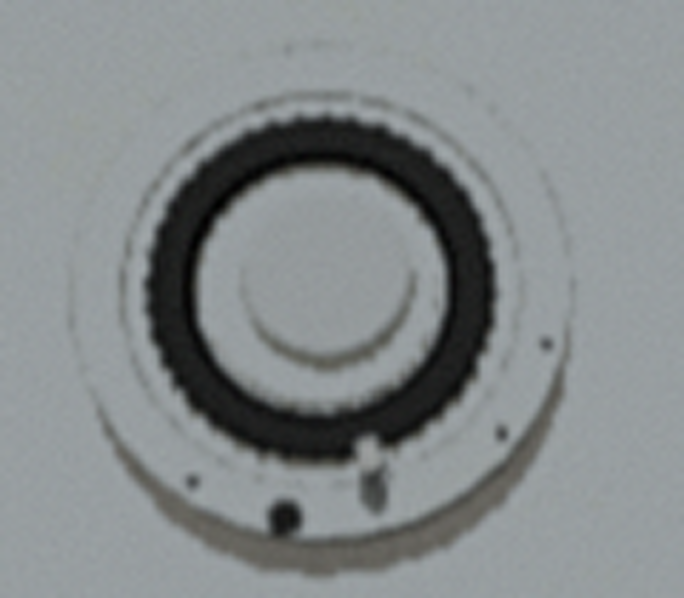

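View pics/side0b.png

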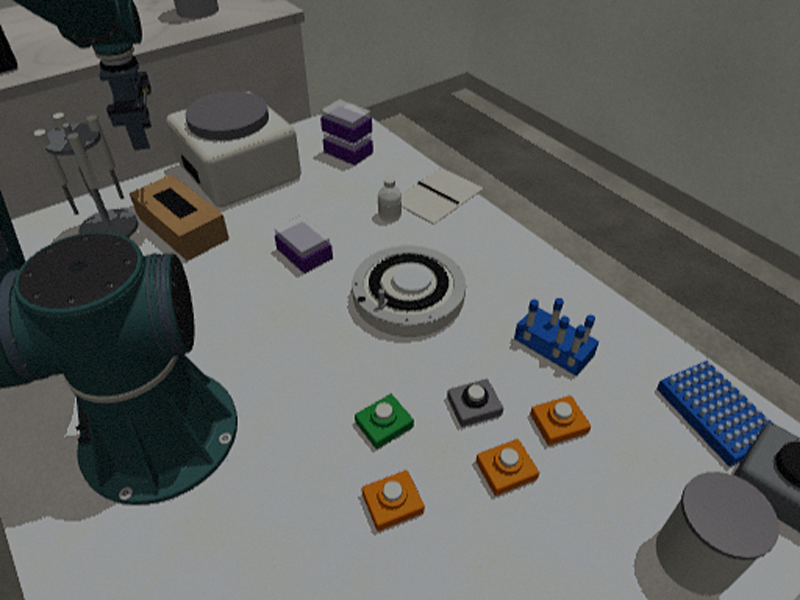

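Top view (512x384 px): the lever's peg is near (234,211). The large dot is at about (220,221), with small dots at (204,215), (258,206) and (266,190). So the large dot is at −0.52, and it lies clockwise of the lever.

Look-alike switches: grey box (336,207), green (313,266), and orange (379,173), (385,224), (362,295). The grey one is the target.

```bash
cat > h.py <<'E'
import numpy as np,cv2
def ray(ci,u,v):
    d=np.array([(u-ci['cx'])/ci['fx'],-(v-ci['cy'])/ci['fy'],-1.0])
    return np.array(ci['attitude'])@d
def onz(ci,u,v,z):
    o=np.array(ci['origin']);d=ray(ci,u,v);return o+d*(z-o[2])/d[2]
def proj(ci,P):
    p=np.array(ci['attitude']).T@(np.array(P,float)-np.array(ci['origin']))
    return np.array([ci['cx']+ci['fx']*p[0]/-p[2],ci['cy']-ci['fy']*p[1]/-p[2]])
E
python3 - <<'E'
from workcell import *
from h import *
from scipy.optimize import least_squares
ci=camera_info("top")
f=5.7
cp=lambda u,v:((u+.5)/f-.5+170,(v+.5)/f-.5+130)
dots=[cp(192,482),cp(285,518),cp(501,433),cp(546,343)]
W=np.array([onz(ci,*p,49.7)[:2] for p in dots]);print(W)
A=np.array([-.95,-.52,.52,.95])
def res(p):
    a=p[2]+np.pi+A
    return (np.c_[p[0]+115*np.cos(a),p[1]+115*np.sin(a)]-W).ravel()
W0=W.mean(0)+[100,0]
r=least_squares(res,[*W0,0]);print("lamp",r.x,r.fun)
x,y,th=r.x
def at(phi,rad,z): a=th+np.pi+phi; return np.array([x+rad*np.cos(a),y+rad*np.sin(a),z])
pt=onz(ci,*cp(368,445),95);print("peg",pt, np.hypot(*(pt[:2]-[x,y])), np.arctan2(pt[1]-y,pt[0]-x)-th-np.pi)
tp=onz(ci,*cp(374,505),58);print("ptr",tp, np.hypot(*(tp[:2]-[x,y])), np.arctan2(tp[1]-y,tp[0]-x)-th-np.pi)
print("ring c pix",(proj(ci,[x,y,58])-[170,130])*f)
print("peg goal",at(-.52,95,95),"dot",at(-.52,115,50))
im=cv2.imread("pics/top0.png")
c=im[180:235,305:365];cv2.imwrite("pics/sw0.png",cv2.resize(c,None,fx=10,fy=10,interpolation=cv2.INTER_CUBIC))
im=cv2.imread("pics/side0.png")
c=im[235:285,275:335];cv2.imwrite("pics/sw1.png",cv2.resize(c,None,fx=10,fy=10,interpolation=cv2.INTER_CUBIC))
E
```

```text
[[485.27481786  74.60289226]
 [467.64860998  28.72232327]
 [509.72155581 -77.09372761]
 [554.51623445 -99.34227163]]
lamp [5.81752994e+02 1.24818703e+01 3.77994204e-01] [-0.21576652  0.13073703  0.26196119  0.03538244  0.36574825 -0.36343098
 -0.41194292  0.19731152]
peg [498.68186963 -13.55830582  95.        ] 87.0568919601985 -6.35741260197959
ptr [473.39681028 -15.16477929  58.        ] 111.82754460265382 -6.411363425021725
ring c pix [316.95656251 283.15381933]
peg goal [487.70925336  25.92712564  95.        ] dot [467.91057117  28.75770571  50.        ]
```

View pics/sw0.png

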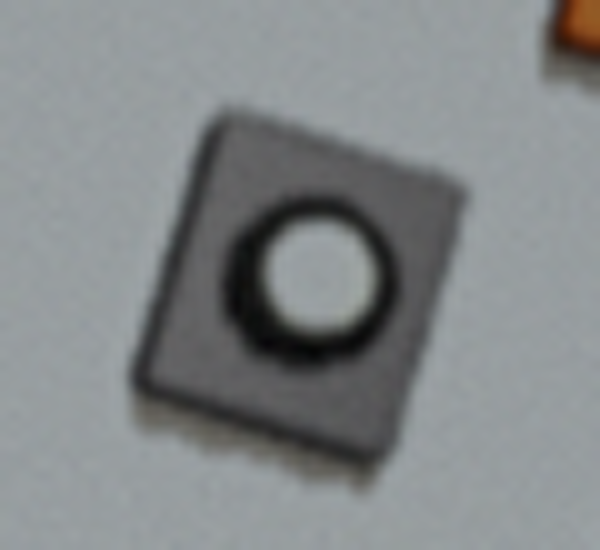

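View pics/sw1.png

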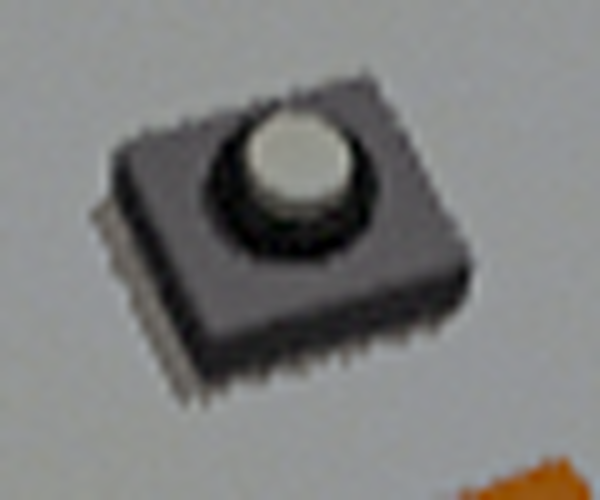

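```bash
python3 -m crank '[[[0.014,-0.045,0.03,0,0,0.05,0],[0.028,-0.09,0.05,0,0,0.1,0],[0.043,-0.135,0.05,0,0,0.15,0],[0.057,-0.18,0.05,0,0,0.2,0],[0.071,-0.225,0.05,0,0,0.25,0],[0.085,-0.27,0.05,0,0,0.3,0],[0.1,-0.315,0.05,0,0,0.32,0],[0.114,-0.36,0.05,0,0,0.32,0],[0.128,-0.405,0.04,0,0,0.32,0],[0.142,-0.45,0.03,0,0,0.32,0],[0.157,-0.495,0.02,0,0,0.32,0],[0.171,-0.54,0.01,0,0,0.32,0]]]' 10
```

```text
time: 2.55
tcp_pos: [437.4, 106.0, 224.0]
tool_rot: [[-0.998, 0.07, 0.001], [0.07, 0.998, 0.0], [-0.001, 0.0, -1.0]]
wrist_force: [0.8, 0.7, -0.1]
grip_width: 0.006
```

Run:
```python
from workcell import *
from h import *
t=camera_info("top");s=camera_info("side")
# switch triangulation
def tri(a,b):
    o1,d1=np.array(t['origin']),ray(t,*a);o2,d2=np.array(s['origin']),ray(s,*b)
    k=np.linalg.lstsq(np.c_[d1,-d2],o2-o1,rcond=None)[0]
    p,q=o1+d1*k[0],o2+d2*k[1];return (p+q)/2,np.linalg.norm(p-q)
print("switch",tri((336.35,207.05),(304.5,250.5)))
```

```text
switch (array([ 505.39633606, -297.7753753 ,   47.19321027]), np.float64(1.7150248808063109))
```

```bash
python3 -m crank '[[[0.01,-0.045,0,0,0,0,0],[0.02,-0.09,0,0,0,0,0],[0.03,-0.135,-0.02,0,0,0,0],[0.043,-0.187,-0.05,0,0,0,0],[0.043,-0.187,-0.074,0,0,0,0],[0.043,-0.187,-0.074,0,0,0,0]]]' 10
python3 - <<'E'
from workcell import *
from h import *
s=state();print(s['tcp_pos'])
ci=camera_info("wrist");im=camera("wrist")[:,:,::-1];cv2.imwrite("pics/w1.png",im)
import pickle;pickle.dump(ci,open("w1.pkl","wb"))
for q in ("big_dot","peg_top","iris"): print(q,boxes_of("wrist",q)[:3])
cv2.imwrite("pics/w1b.png",cv2.resize(im,(800,600),interpolation=cv2.INTER_CUBIC))
E
```

```text
time: 3.3
tcp_pos: [478.9, -79.7, 148.6]
tool_rot: [[-0.997, 0.071, -0.003], [0.071, 0.997, 0.001], [0.003, 0.0, -1.0]]
wrist_force: [0.7, 0.7, 0.6]
grip_width: 0.006
[478.90644039 -79.69601733 148.6442938 ]
big_dot [{'bbox': [373.7, 162.0, 13.8, 17.3], 'confidence': 0.77}]
peg_top [{'bbox': [290.6, 186.8, 153.2, 157.0], 'confidence': 0.96}]
iris [{'bbox': [284.6, 186.5, 163.0, 158.8], 'confidence': 0.96}]
```

View pics/w1b.png

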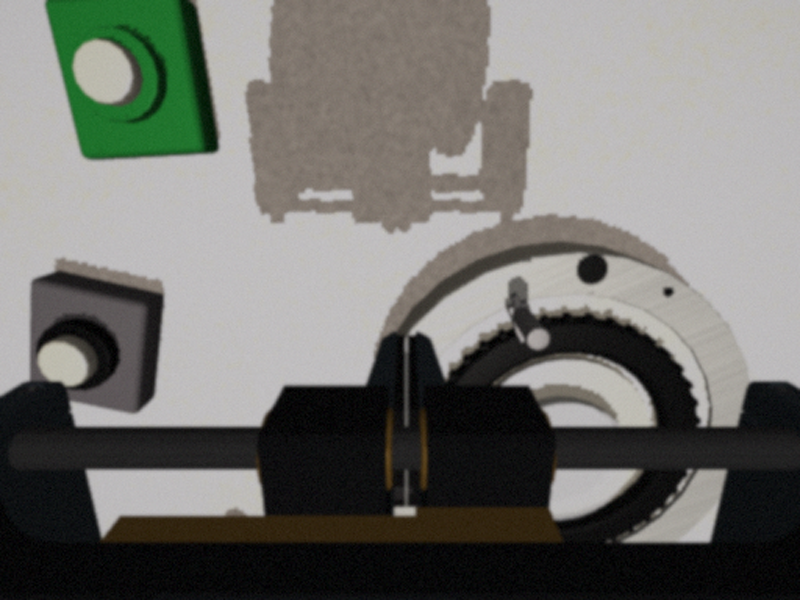

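Wrist view, in the 800-px picture: large dot (592,268), small dot (668,292), peg top (538,339), pointer tip about (517,281). The shut fingertips are at (408,340), left of the peg, which is the side to push from.

Run:
```python
from h import *
import pickle
ci=pickle.load(open("w1.pkl","rb"))
k=lambda u,v:((u+.5)*.64-.5,(v+.5)*.64-.5)
d=onz(ci,*k(592,268),50);s=onz(ci,*k(668,292),50);p=onz(ci,*k(538,339),95);q=onz(ci,*k(517,281),58)
print("dot",d,"small",s,"dist",np.hypot(*(d-s)[:2]),"exp",2*115*np.sin(.215));print("peg",p,"tip",q)
for z in (130,148.6): print("finger",z,onz(ci,*k(383,340),z),onz(ci,*k(432,340),z))
x,y,th=581.75,12.48,.378
for n,P in (("dot",d),("small",s),("peg",p),("tip",q)): print(n,np.hypot(P[0]-x,P[1]-y),(np.arctan2(P[1]-y,P[0]-x)-th-np.pi+np.pi)%(2*np.pi)-np.pi)
c=cv2.imread("pics/w1.png")[140:260,220:480];cv2.imwrite("pics/w1c.png",cv2.resize(c,None,fx=3,fy=3,interpolation=cv2.INTER_CUBIC))
```

```text
dot [467.3081349   31.55947881  50.        ] small [485.25126189  77.17307265  50.        ] dist 49.01587242983899 exp 49.069908509179925
peg [490.70309576 -11.68582206  95.        ] tip [469.76143698 -13.98365205  58.        ]
finger 130 [471.54786852 -87.70709722 130.        ] [473.06846313 -66.66663517 130.        ]
finger 148.6 [464.10468985 -86.20434046 148.6       ] [465.47605087 -67.22882311 148.6       ]
dot 116.02140750577081 -0.5431982823626824
small 116.17745093323445 -0.9685850454136062
peg 94.19939345757126 -0.11856030239529325
tip 115.07286008556495 -0.1459500501259825
```

View pics/w1c.png

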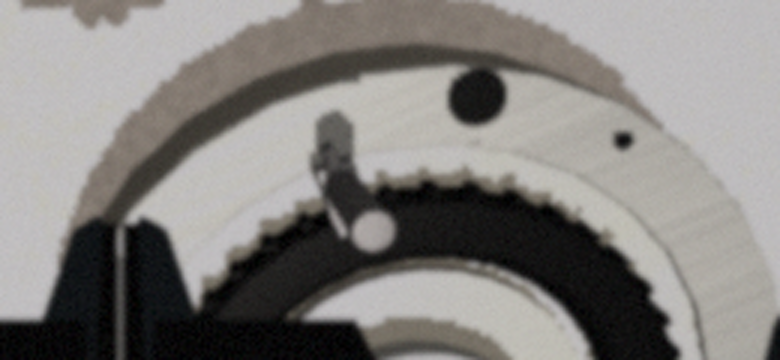

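```bash
python3 -m crank '[[[0.008,0,-0.03,0,0,0,0],[0.008,0,-0.06,0,0,0,0],[0.008,0.015,-0.078,0,0,0,0],[0.008,0.03,-0.078,0,0,0,0],[0.008,0.04,-0.078,0,0,0,0],[0.008,0.045,-0.078,0,0,0,0],[0.008,0.05,-0.078,0,0,0,0],[0.008,0.054,-0.078,0,0,0,0],[0.008,0.058,-0.078,0,0,0,0],[0.008,0.062,-0.078,0,0,0,0],[0.008,0.066,-0.078,0,0,0,0],[0.008,0.07,-0.078,0,0,0,0]]]' 10
cat > look.py <<'E'
from workcell import *
from h import *
import sys,pickle
n=sys.argv[1]
s=state();print(s['tcp_pos'],s['wrist_force'])
ci=camera_info("wrist");im=camera("wrist")[:,:,::-1];cv2.imwrite(f"pics/{n}.png",im)
pickle.dump(ci,open(n+".pkl","wb"))
cv2.imwrite(f"pics/{n}b.png",cv2.resize(im,(800,600),interpolation=cv2.INTER_CUBIC))
E
python3 look.py w2
```

```text
time: 5.0
tcp_pos: [487.9, -9.2, 71.8]
tool_rot: [[-0.998, 0.07, -0.0], [0.07, 0.998, 0.0], [0.0, -0.0, -1.0]]
wrist_force: [-2.0, -2.8, 0.9]
grip_width: 0.004
[487.92498163  -9.24688892  71.84167843] [-1.99200353 -2.75007815  0.88494271]
```

View pics/w2b.png

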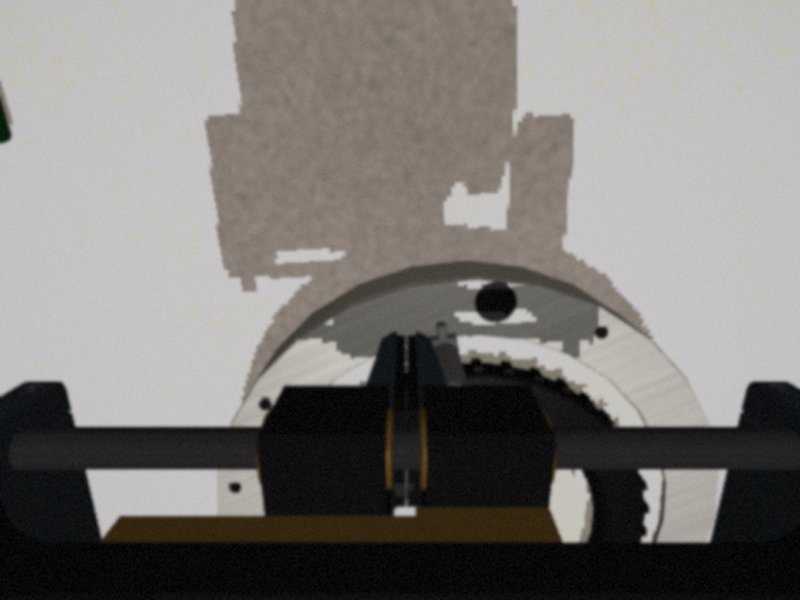

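In contact with −2.8 N. All four dots show at 800-px positions (495,301), (601,331), (265,404) and (235,487); the pointer tip is near (441,325).

```bash
cat > fit.py <<'E'
from h import *
import pickle
from scipy.optimize import least_squares
ci=pickle.load(open("w2.pkl","rb"))
k=lambda u,v:((u+.5)*.64-.5,(v+.5)*.64-.5)
W=np.array([onz(ci,*k(*p),50)[:2] for p in [(601,331),(495,301),(265,404),(235,487)]])
A=np.array([-.95,-.52,.52,.95])
def res(p):
    a=p[2]+np.pi+A
    return (np.c_[p[0]+115*np.cos(a),p[1]+115*np.sin(a)]-W).ravel()
r=least_squares(res,[580,12,.38]);x,y,th=r.x;print(r.x,r.fun.round(1))
q=onz(ci,*k(441,323),58);print(q,np.hypot(q[0]-x,q[1]-y),(np.arctan2(q[1]-y,q[0]-x)-th-np.pi+np.pi)%(2*np.pi)-np.pi)
a=th+np.pi-.52;print("dot",x+115*np.cos(a),y+115*np.sin(a),"peg goal",x+95*np.cos(a),y+95*np.sin(a))
for phi in (-.2,-.25,-.3,-.35): 
  a=th+np.pi+phi;print(phi,x+95*np.cos(a),y+95*np.sin(a), (proj(ci,[x+108*np.cos(a),y+108*np.sin(a),58])+.5)/.64)
E
python3 fit.py; python3 -c "
import cv2
c=cv2.imread('pics/w2.png')[175:255,230:350];cv2.imwrite('pics/w2c.png',cv2.resize(c,None,fx=6,fy=6,interpolation=cv2.INTER_CUBIC))"
```

```text
[5.81115421e+02 1.56089338e+01 3.78439437e-01] [-0.   0.4 -0.2  0.2  0.  -0.3  0.2 -0.3]
[472.82208168   7.7508449   58.        ] 108.57806791539726 -0.3060034003886365
dot 467.2657628292326 31.83408115383482 peg goal 487.0657033246748 29.01231639096997
-0.2 487.62384193305206 -1.2529968389600974 [414.61076139 329.82968845]
-0.25 486.897936777743 3.4407076230139193 [427.28444559 327.1250606 ]
-0.3 486.4075262646675 8.164826313259134 [440.11932774 325.00932666]
-0.35 486.1538361647075 12.907551395323429 [453.06862795 323.49279431]
```

View pics/w2c.png

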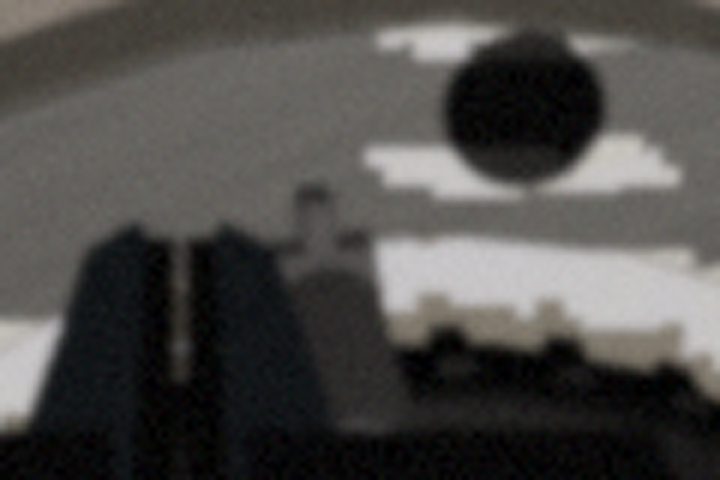

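Pointer angle is −0.306, goal −0.52, so the peg has 20.3 mm left in y.

```bash
python3 -m crank '[[[0,0.003,0,0,0,0,0],[0,0.006,0,0,0,0,0],[0,0.009,0,0,0,0,0],[0,0.012,0,0,0,0,0],[0,0.014,0,0,0,0,0],[0,0.016,0,0,0,0,0],[0,0.0175,0,0,0,0,0],[0,0.019,0,0,0,0,0],[0,0.020,0,0,0,0,0],[0,0.020,0,0,0,0,0]]]' 10
python3 look.py w3;  python3 -c "
import cv2
c=cv2.imread('pics/w3.png')[175:255,230:350];cv2.imwrite('pics/w3c.png',cv2.resize(c,None,fx=6,fy=6,interpolation=cv2.INTER_CUBIC))"
```

```text
time: 6.3
tcp_pos: [488.2, 10.6, 72.0]
tool_rot: [[-0.998, 0.07, 0.0], [0.07, 0.998, 0.0], [-0.0, 0.0, -1.0]]
wrist_force: [-0.8, -1.1, -0.8]
grip_width: 0.005
[488.17666553  10.57394742  71.99491604] [-0.84178653 -1.06019895 -0.78777888]
```

View pics/w3c.png

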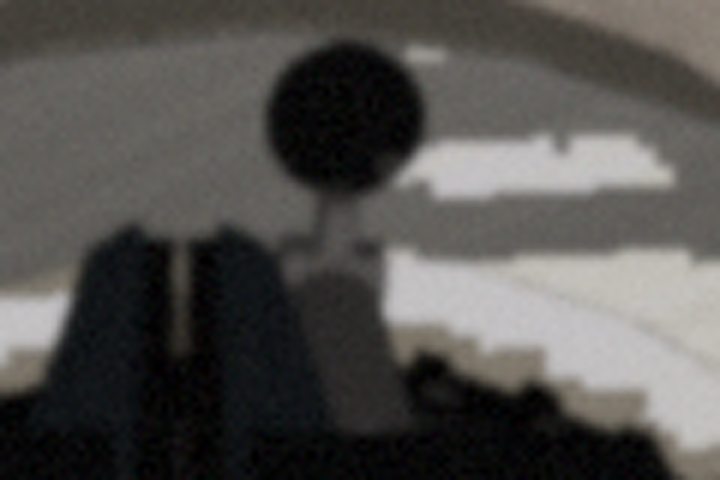

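Run:
```python
from h import *
import pickle
ci=pickle.load(open("w3.pkl","rb"))
k=lambda u,v:((u+.5)/6-.5+230,(v+.5)/6-.5+175)
x,y,th=581.115,15.609,.3784
d=onz(ci,*k(346,117),50);print(d,np.arctan2(d[1]-y,d[0]-x)-th)
for phi in (-.48,-.5,-.52,-.54):
    a=th+np.pi+phi
    f=lambda r,z:((proj(ci,[x+r*np.cos(a),y+r*np.sin(a),z])-[230,175])*6+2.5).round(0)
    print(phi,f(108,58),f(115,58),f(115,50))
```

```text
[467.49780592  31.8895278   50.        ] 2.620868664362345
-0.48 [306. 197.] [309. 136.] [304. 113.]
-0.5 [326. 198.] [331. 137.] [325. 114.]
-0.52 [346. 199.] [352. 138.] [345. 115.]
-0.54 [365. 201.] [373. 140.] [366. 117.]
```

Pointer tip reads −0.514 rad, about 0.7 mm off the dot. Next I back off, lift, and re-measure the switch from the first wrist view.

```bash
python3 -m crank '[[[0,-0.01,0,0,0,0,0],[0,-0.03,0,0,0,0,0],[0,-0.06,0.02,0,0,0,0],[0,-0.09,0.06,0,0,0,0],[0,-0.12,0.08,0,0,0,0],[0,-0.16,0.08,0,0,0,0],[0,-0.2,0.08,0,0,0,0],[0,-0.23,0.08,0,0,0,0],[0,-0.23,0.08,0,0,0,0]]]' 10
python3 look.py w4
python3 - <<'E'
from h import *
import pickle
ci=pickle.load(open("w1.pkl","rb"))
print(onz(ci,(67.5)*.64-.5,361.5*.64-.5,47))
E
```

```text
time: 7.48
tcp_pos: [487.9, -221.5, 152.0]
tool_rot: [[-0.997, 0.072, 0.001], [0.072, 0.997, -0.0], [-0.001, -0.0, -1.0]]
wrist_force: [-0.6, 1.1, 0.2]
grip_width: 0.008
[ 487.90050885 -221.47024226  152.03101838] [-0.63054184  1.06063401  0.2179148 ]
[ 504.57821686 -293.43927522   47.        ]
```

View pics/w4b.png

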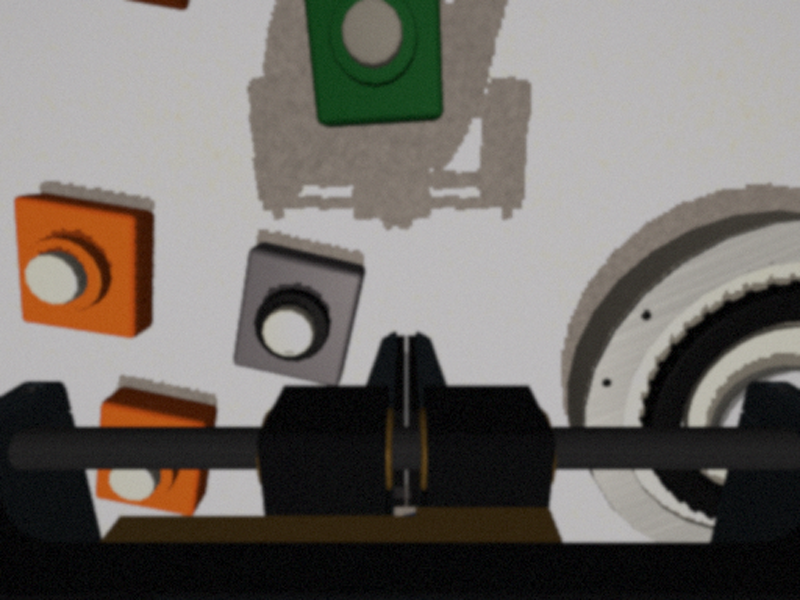

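Run:
```python
from h import *
import pickle
ci=pickle.load(open("w4.pkl","rb"))
for z in (44,47,50):print(onz(ci,(289.5)*.64-.5,331.5*.64-.5,z))
```

```text
[ 506.26580499 -295.37350835   44.        ]
[ 505.16528202 -294.49603991   47.        ]
[ 504.06475906 -293.61857147   50.        ]
```

```bash
python3 -m crank '[[[0.008,-0.038,0,0,0,0,0],[0.017,-0.0755,0,0,0,0,0],[0.017,-0.0755,-0.03,0,0,0,0],[0.017,-0.0755,-0.06,0,0,0,0],[0.017,-0.0755,-0.085,0,0,0,0],[0.017,-0.0755,-0.098,0,0,0,0],[0.017,-0.0755,-0.098,0,0,0,0]]]' 10
python3 look.py w5
python3 - <<'E'
from workcell import *
import cv2
im=camera("side")[:,:,::-1];c=im[205:295,255:355];cv2.imwrite("pics/s5.png",cv2.resize(c,None,fx=6,fy=6,interpolation=cv2.INTER_CUBIC))
E
```

```text
time: 8.4
tcp_pos: [504.8, -294.3, 53.5]
tool_rot: [[-0.998, 0.069, -0.001], [0.069, 0.998, 0.001], [0.001, 0.001, -1.0]]
wrist_force: [-0.5, 0.1, 0.4]
grip_width: 0.005
[ 504.77409854 -294.3467132    53.50828589] [-0.52460962  0.13095687  0.44289796]
```

View pics/s5.png

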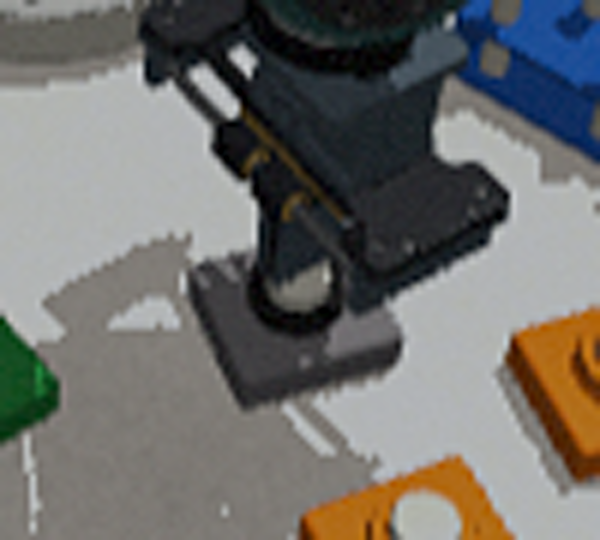

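View pics/w5b.png

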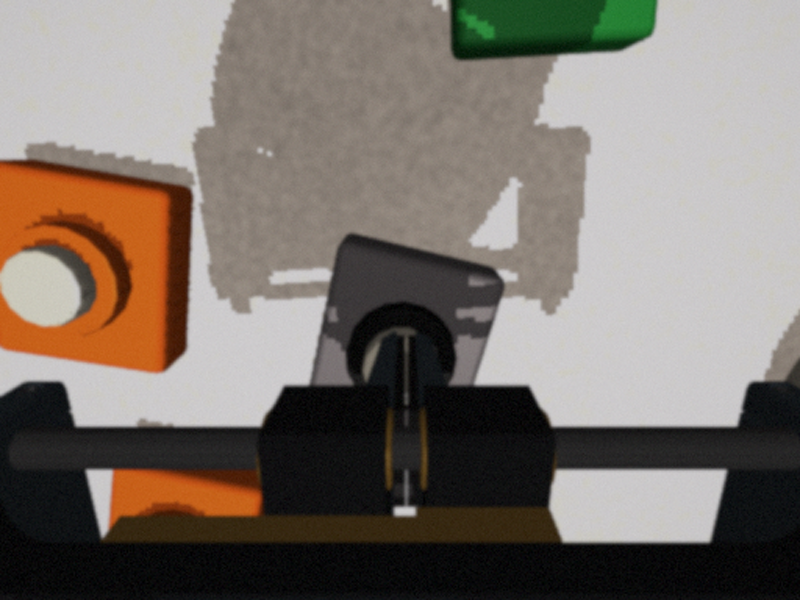

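The tip is centred over the grey switch's button (wrist view: collar centre about (401,360), finger at column 406). Pressing in small steps.

```bash
python3 -m crank '[[[0,0,-0.003,0,0,0,0],[0,0,-0.005,0,0,0,0],[0,0,-0.007,0,0,0,0],[0,0,-0.008,0,0,0,0],[0,0,-0.009,0,0,0,0],[0,0,-0.010,0,0,0,0],[0,0,-0.010,0,0,0,0]]]' 10
```

```text
time: 9.38
tcp_pos: [505.4, -295.2, 44.3]
tool_rot: [[-0.998, 0.07, 0.001], [0.07, 0.998, -0.0], [-0.001, -0.0, -1.0]]
wrist_force: [0.9, -0.7, 6.7]
grip_width: 0.006
```

```bash
python3 -m crank '[[[0,0,-0.001,0,0,0,0],[0,0,-0.002,0,0,0,0],[0,0,-0.002,0,0,0,0]]]' 10
```

```text
time: 9.75
tcp_pos: [505.5, -295.3, 43.7]
tool_rot: [[-0.998, 0.07, 0.0], [0.07, 0.998, -0.0], [-0.0, -0.0, -1.0]]
wrist_force: [-8.2, 6.8, 37.4]
grip_width: 0.006
```

```bash
python3 - <<'E'
from workcell import *
import cv2
print(state()['wrist_force'])
im=camera("side")[:,:,::-1];c=im[235:275,280:325];cv2.imwrite("pics/s6.png",cv2.resize(c,None,fx=12,fy=12,interpolation=cv2.INTER_CUBIC))
E
python3 -m crank '[[[0,0,0.003,0,0,0,0],[0,0,0.003,0,0,0,0]]]'
python3 -m crank '[[[0,0,0.002,0,0,0,0],[0,0,0.002,0,0,0,0]]]'
python3 -m crank '[[[0,0,0.0015,0,0,0,0],[0,0,0.0015,0,0,0,0]]]'
python3 -m crank '[[[0,0,0.0015,0,0,0,0],[0,0,0.0015,0,0,0,0]]]'
```

```text
[-8.21321096  6.78540748 37.3933669 ]
time: 10.05
tcp_pos: [505.3, -295.2, 45.3]
tool_rot: [[-0.998, 0.07, 0.001], [0.07, 0.998, -0.0], [-0.001, -0.0, -1.0]]
wrist_force: [2.1, -0.5, 3.9]
grip_width: 0.004
time: 10.3
tcp_pos: [505.1, -295.1, 47.0]
tool_rot: [[-0.998, 0.07, 0.0], [0.07, 0.998, -0.0], [-0.0, -0.0, -1.0]]
wrist_force: [1.2, -1.6, 3.4]
grip_width: 0.006
time: 10.55
tcp_pos: [504.8, -294.9, 48.4]
tool_rot: [[-0.998, 0.07, -0.0], [0.07, 0.998, 0.0], [0.0, 0.0, -1.0]]
wrist_force: [1.5, -1.0, 1.7]
grip_width: 0.004
time: 10.8
tcp_pos: [504.7, -294.8, 49.8]
tool_rot: [[-0.998, 0.07, -0.001], [0.07, 0.998, 0.0], [0.001, 0.0, -1.0]]
wrist_force: [1.2, 0.5, 1.2]
grip_width: 0.004
```

View pics/s6.png

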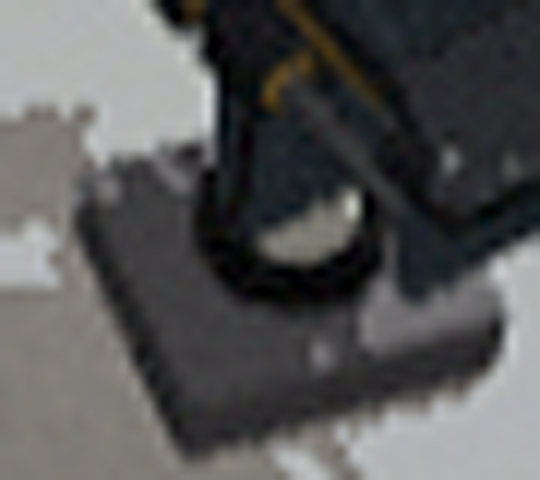

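The spring force falls smoothly from about 6 N at z≈44 to about 1 N at z≈50. That matches the full 6 mm travel with a hard stop at the bottom, so the switch was fully pressed. Lifting clear and checking the pointer again.

```bash
python3 -m crank '[[[0,0,0.02,0,0,0,0],[0,0,0.06,0,0,0,0],[0,0.05,0.1,0,0,0,0],[0,0.1,0.1,0,0,0,0],[-0.01,0.15,0.1,0,0,0,0],[-0.02,0.2,0.1,0,0,0,0],[-0.02,0.2,0.1,0,0,0,0],[-0.02,0.2,0.1,0,0,0,0]]]'
python3 look.py w7;python3 - <<'E'
from workcell import *
import cv2
im=camera("top")[:,:,::-1];cv2.imwrite("pics/t7.png",cv2.resize(im,(800,600),interpolation=cv2.INTER_CUBIC))
im=cv2.imread("pics/w7.png")[130:260,220:480];cv2.imwrite("pics/w7c.png",cv2.resize(im,None,fx=3,fy=3,interpolation=cv2.INTER_CUBIC))
E
```

```text
time: 11.8
tcp_pos: [485.4, -95.1, 150.8]
tool_rot: [[-0.998, 0.069, 0.001], [0.069, 0.998, -0.0], [-0.001, -0.0, -1.0]]
wrist_force: [-0.4, 0.9, -0.3]
grip_width: 0.004
[485.36538516 -95.1477729  150.79766345] [-0.35783076  0.92802349 -0.29693429]
```

View pics/w7c.png

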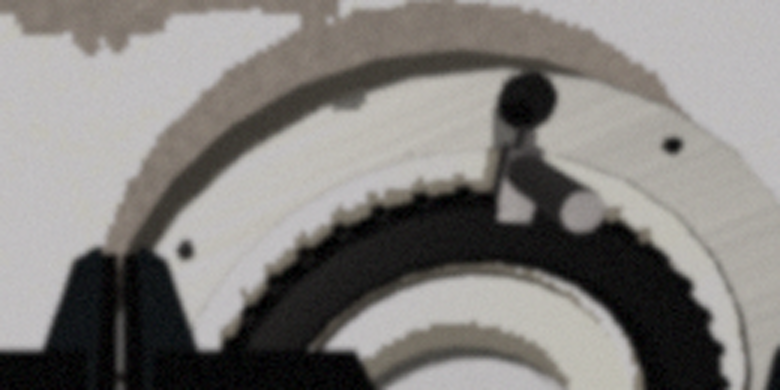

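View pics/t7.png

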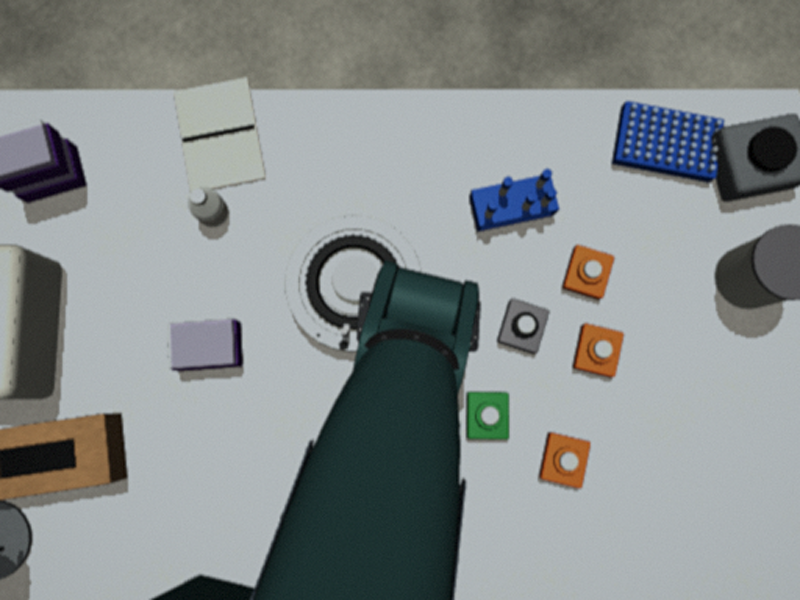

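Run:
```python
from h import *
import pickle
ci=pickle.load(open("w7.pkl","rb"))
k=lambda u,v:((u+.5)/3-.5+220,(v+.5)/3-.5+130)
D=onz(ci,*k(527,98),50)[:2];S=onz(ci,*k(673,145),50)[:2];S2=onz(ci,*k(186,250),50)[:2];P=onz(ci,*k(580,213),95)[:2]
print(D,S,S2,P)
from scipy.optimize import least_squares
A=np.array([-.95,-.52,.52]);W=np.array([S,D,S2])
r=least_squares(lambda p:(np.c_[p[0]-115*np.cos(p[2]+A),p[1]-115*np.sin(p[2]+A)]-W).ravel(),[581,15,.378]);x,y,th=r.x
print(r.x,r.fun.round(1)); print(np.hypot(P[0]-x,P[1]-y),np.arctan2(y-P[1],x-P[0])-th)
```

```text
[467.05030902  31.4799709 ] [485.07666799  77.33853855] [509.22876313 -74.31514659] [488.19478415  27.52064307]
[5.81199331e+02 1.49577009e+01 3.74303163e-01] [-0.3  0.2  0.4  0.2 -0.  -0.4]
93.84920469905113 -0.508569276074559
```

Run:
```python
from workcell import *
print(hand_in())
```

```text
the job is handed in; nothing more can be done
None
```

The job is handed in at about 12 s of the 51 s allowed. With the gripper shut, I pushed the peg clockwise with the side of the fingertips until the pointer stood at the large dot (ring angle −0.52). Then I pressed the grey lamp switch to its stop and lifted clear.

**Pointer:** it read −0.514 rad just before I backed off the peg. After the press, the peg position gave −0.509 rad. That puts it about 0.7 to 1.3 mm from the dot, inside the 5 mm limit.

**Switch:** I could only judge the travel from force and height. The force fell from about 6 N at z≈44 mm to about 1 N at z≈50 mm, which fits the full 6 mm of travel, with a hard stop at the bottom. At that stop I pressed harder than needed, with about 37 N along z at the wrist and some sideways force. The finger was lifted well clear afterwards.

**Other objects:** in the last top view the tip box, tube rack and bottle look unmoved by eye; I did not measure them. The arm partly hid the dish there, but what showed looked in place. The arm touched nothing at the end.

**Disagreements:** the top and wrist cameras differed by about 3 mm in y. I used the wrist camera's own readings throughout. My first peg reading from the top view also came out about 8 mm off in radius, so I dropped it.

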